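# Comb scattered dowels square into a bench jig

### The job

Take the wooden rake by its grip and comb the four loose square dowels on the jig board over against the back fence, pressing firmly until they lie parallel, side by side with no gaps. Then turn the rake and push their ends up to the side stop, again pressing firmly so all ends are flush. The fence and stop are only taped down, so never lean hard on the jig (under 20 N); touch the dowels with the rake only, stand the rake upright back on the bench off the jig, and leave everything else alone.

Things in the scene. Friction and masses are not known exactly. Their poses are not given: they have to be found in the camera images.
- rake: Dark wooden rake, about 110 to 180 g, standing on its teeth. Origin at the centre of its underside, z up. Along its y: a row of six teeth (12 wide, 24 thick in x, 20 tall, 5.6 gaps, faces in line), 100 long over all; on them a beam 24 x 100 x 12 (z 20 to 32); on the beam's middle an upright grip 22 thick (x) by 36 wide (y), z 32 to 77. Either face may push. Grip it firmly across its 22 mm thickness, from above.
- jig: Fixed grey laminated jig board, 270 (x) by 220 (y) by 12 thick, origin at the centre of its underside; its place and yaw on the bench vary. It carries the fence along its far (+x) edge and the stop at its +y edge; their bars form an inner corner that opens towards the robot and -y, and the bars' tops are 30 above the jig origin. Loading the jig (board, fence and stop together) with 20 N or more tears the tape.
- fence: Back fence: wooden bar 20 thick, 18 tall on the board, screwed to a thin steel rail at the far edge. Frame: the jig's. The bar's setting is not measured and differs each time: its face (towards the robot, square to jig x) is anywhere from jig x = 100 to 110, and spans jig y -80 to 70; find it by feel. Rigid, stays put. A firm press: 5 N or more on it for 0.3 s; up to 4 N of the push is lost to rubbing, so push with about 12 N.
- stop: Side stop: wooden bar 15 thick, 18 tall on the board, screwed to a thin steel rail at the +y edge. Frame: the jig's. The bar's setting is not measured and differs each time: its face (looking to -y) is anywhere from jig y = 77 to 85, and spans jig x 30 to 110; find it by feel. Rigid, stays put. A firm press: 5 N or more on it for 0.3 s; up to 4 N of the push is lost to rubbing, so push with about 12 N.
- dowel0: Square light-wood dowel, 14 x 14 x 80, 12 g, one of four alike; origin at its centre (19 above the jig origin when flat), length along its y. Starts loose on the board: centres 50 apart in jig x (-78 to 72), jig y -12 to 28, within 0.46 rad of jig y, in any order. Slides easily; push with the teeth some 5 mm off the board. Home, centres lie 7, 21, 35, 49 from the fence's face, 40 from the stop's.
- dowel1: Square light-wood dowel, 14 x 14 x 80, 12 g, one of four alike; origin at its centre (19 above the jig origin when flat), length along its y. Starts loose on the board: centres 50 apart in jig x (-78 to 72), jig y -12 to 28, within 0.46 rad of jig y, in any order. Slides easily; push with the teeth some 5 mm off the board. Home, centres lie 7, 21, 35, 49 from the fence's face, 40 from the stop's.
- dowel2: Square light-wood dowel, 14 x 14 x 80, 12 g, one of four alike; origin at its centre (19 above the jig origin when flat), length along its y. Starts loose on the board: centres 50 apart in jig x (-78 to 72), jig y -12 to 28, within 0.46 rad of jig y, in any order. Slides easily; push with the teeth some 5 mm off the board. Home, centres lie 7, 21, 35, 49 from the fence's face, 40 from the stop's.
- dowel3: Square light-wood dowel, 14 x 14 x 80, 12 g, one of four alike; origin at its centre (19 above the jig origin when flat), length along its y. Starts loose on the board: centres 50 apart in jig x (-78 to 72), jig y -12 to 28, within 0.46 rad of jig y, in any order. Slides easily; push with the teeth some 5 mm off the board. Home, centres lie 7, 21, 35, 49 from the fence's face, 40 from the stop's.
- sanding_block: Bystander: cork sanding block 110 x 65 x 32, origin at the centre of its underside.
- pencil: Bystander: flat red carpenter's pencil, 15 x 175 x 8, length along y, origin at the centre of its underside.
- batten: Bystander: a light-wood batten 14 x 14 x 220 lying on the bench (longer than the dowels), length along y, origin at the centre of its underside.
- glue: Bystander: yellow glue bottle, 60 across, 170 tall, origin under its centre.
- sander: Bystander: round orbital sander, 125 across, 150 tall, black battery sticking out at its +x to 103 from its axis; origin under its axis.
- inlay_board: Bystander: oak board 60 x 230 x 24 with black inlaid rings, origin at the centre of its underside.
- mug: Bystander: white mug, 80 across, 95 tall, origin under its centre.
Not all that is in view belongs to the job. Leave any purple or white look-alike of the dowel1 alone.

How it is judged:
On the way, in this order (a step that is already met when the one before it is completed fails the run):
1. the rake is picked up off the bench (height (world z) of rake above 0.02 m and contact force between the fingers and rake above 1 N), for 0.2 s.
2. the dowels lie parallel and close along the fence (gaps adding up to 4.5 mm or less) while pressed on it with at least 5 N, by the rake (angle between the y axis of each of dowel0, dowel1, dowel2, dowel3 and the y axis of jig, either way round below 0.08 rad and z of each of dowel0, dowel1, dowel2, dowel3 in the frame of jig below 0.023 m and x of each of dowel0, dowel2, dowel3 in the frame of dowel1 below 0.0465 m and x of each of dowel0, dowel1, dowel3 in the frame of dowel2 below 0.0465 m and x of each of dowel0, dowel1, dowel2 in the frame of dowel3 below 0.0465 m and x of each of dowel1, dowel2, dowel3 in the frame of dowel0 below 0.0465 m and contact force between fence and anything else above 5 N and contact force between fence and rake below 0.5 N), for 0.3 s.
3. all dowel ends are level (within 3.5 mm) while pressed on it with at least 5 N, by the rake (y of each of dowel0, dowel2, dowel3 in the frame of dowel1 below 0.0035 m and y of each of dowel0, dowel1, dowel3 in the frame of dowel2 below 0.0035 m and y of each of dowel0, dowel1, dowel2 in the frame of dowel3 below 0.0035 m and y of each of dowel1, dowel2, dowel3 in the frame of dowel0 below 0.0035 m and contact force between stop and anything else above 5 N and contact force between stop and rake below 0.5 N), for 0.3 s.
At the end, for the whole second after the job is handed in: The four dowels lie flat and parallel to the fence (0.08 rad), gaps adding up to 7 mm at most, ends level within 3.5 mm, still at fence and stop (jig x over 46.5, y over 33.5 mm); the rake stands upright (0.1 rad) on the bench, off the jig and the dowels; all at rest (angle between the y axis of each of dowel0, dowel1, dowel2, dowel3 and the y axis of jig, either way round below 0.08 rad and z of each of dowel0, dowel1, dowel2, dowel3 in the frame of jig below 0.023 m and x of each of dowel0, dowel2, dowel3 in the frame of dowel1 below 0.049 m and x of each of dowel0, dowel1, dowel3 in the frame of dowel2 below 0.049 m and x of each of dowel0, dowel1, dowel2 in the frame of dowel3 below 0.049 m and x of each of dowel1, dowel2, dowel3 in the frame of dowel0 below 0.049 m and x of each of dowel0, dowel1, dowel2, dowel3 in the frame of jig above 0.0465 m and y of each of dowel0, dowel1, dowel2, dowel3 in the frame of jig above 0.0335 m and y of each of dowel0, dowel2, dowel3 in the frame of dowel1 below 0.0035 m and y of each of dowel0, dowel1, dowel3 in the frame of dowel2 below 0.0035 m and y of each of dowel0, dowel1, dowel2 in the frame of dowel3 below 0.0035 m and y of each of dowel1, dowel2, dowel3 in the frame of dowel0 below 0.0035 m and height (world z) of rake below 0.004 m and angle between rake's own z axis and vertical below 0.1 rad and linear speed of each of rake, dowel0, dowel1, dowel2, dowel3 below 0.02 m/s and contact force between rake and jig below 0.1 N and contact force between rake and dowel0 below 0.1 N and contact force between rake and dowel1 below 0.1 N and contact force between rake and dowel2 below 0.1 N and contact force between rake and dowel3 below 0.1 N); the robot touches nothing.
It fails at once if the jig (board, fence or stop) is loaded with more than 20 N (contact force between jig and anything else above 20 N).
It fails at once if a dowel is touched with the fingers or arm instead of the rake (contact force between any of the fingers, the arm and dowel0 above 0.5 N or contact force between any of the fingers, the arm and dowel1 above 0.5 N or contact force between any of the fingers, the arm and dowel2 above 0.5 N or contact force between any of the fingers, the arm and dowel3 above 0.5 N).
It fails at once if a bystander is moved more than 15 mm (distance of any of sanding_block, pencil, batten, glue, sander, inlay_board, mug from where it was at the start of the episode above 0.015 m).
It also fails if it takes over 72 s, if anything falls off the work surface, if the arm or the gripper's body presses on something with over 40 N, if the wrist force passes 120 N, or if a joint passes its speed limit or range.

### The arm

A 6-joint arm with a two-finger parallel gripper is mounted at the origin on the work surface. World frame = base frame: x ahead of the robot, y to its left, z up, the work surface at z = 0. Lengths are in m, angles in rad, forces in N, time in s.
With the tool pointing down it reaches from about 0.3 to 0.775 m from the base axis. Payload 14.6 kg.
Tool frame: the origin (TCP) lies on the mounting face of the last link; the fingertips stand 199 mm ahead of it and the grasp point (between the pads) lies 180 mm ahead of it; z points along the fingers, y is the direction in which the jaws open and shut (so a half turn about z gives the same grasp; the last joint's range is limited). The gripper opens to 94 mm and grips with 3 to 60 N. Pads are 16 mm wide; open, the fingers measure 119 mm over their backs; the gripper's body (75 mm by 177 mm) begins 78 mm behind the grasp point.
Start: joints at [1.162, 0.3, 1.521, -0, 1.321, -0.067], TCP at [0.184, 0.518, 0.405] pointing down, gripper open.
Joint ranges: [-3.03, 3.03], [-0.79, 2.21], [0.23, 2.52], [-1.04, 4.18], [0, 3.07], [-2.55, 2.55]. Speed limits (rad/s): [2.22, 2.22, 2.57, 3.14, 3.14, 3.14].

### API

Orientations are given as [roll, pitch, yaw] about the fixed x, y, z axes, in that order (R = Rz(yaw) Ry(pitch) Rx(roll)).
In Python, from station import sensors, vision, job gives the robot as it stands. The module is installed in compiled form; this text tells all that it offers.
- The arm moves only by the tool arm_command, never from a script. Its argument "plan" is one flat list of numbers, 5 for each row, row after row: the closure, from -1 (fully open) to 1 (shut), so that 0 is half open, then the shift along the world's x, y, z scaled (see below), then the turn about the world's z scaled (see below). A call has 1 to 20 rows; each row is the pose to reach, as a shift and turn from the pose commanded when the call began; what a row does not reach only later rows make up. The controller multiplies each number of a shift by 400 mm and each number of a turn by 120 degrees. A row lasts 1/10 s, in which the tool goes at most 50 mm and 8.59 degrees, less where a joint would pass 70% of its speed; a pose out of reach is approached as far as the arm can. A call with a number of a shift or a turn outside -1 to 1 is refused whole. A call with a gripper value outside its range is refused whole. The fingers move at their own pace and stop on an object; "newtons" is the grip in N (left out, the last holds). Time passes only in rows, so rows that repeat a pose let the fingers close. It gives the time, the measured TCP pose, the force and the opening at its end, in the units of the state.
- sensors.get_obs(): the state, without advancing time (a new reading comes with each control period).
- vision.camera(name): name is "scene" or "top" or "wrist"; returns the picture (480x640x3 uint8, blue, green, red); there is no depth.
- vision.camera_params(name): a dict with "intrinsics" (3x3 intrinsics, pixels), "rvec" (rotation vector, rad) and "tvec" (3), from world to camera coordinates, as OpenCV has them. Camera axes: x right, y down, z forward; pixel columns grow to the right and rows downward; lengths in m; the calibration is good to about 2 mm. The wrist camera is an equidistant fisheye: a pixel r from the principal point sees the ray r / f radians off the axis. A picture is of the moment at which its call begins: read the wrist's pose just before it. camera_params takes no time and is no camera call; for the wrist camera it gives the pose at the moment of the call.
- job.hand_in(): hands the job in, once; it reports no verdict.
Trained networks look in the newest picture that a camera, given by its name, has taken for a name from the list of things; names that differ only in an ending like _2 or _b are one class to them, and where a whole thing is asked for, a point or a joint stands for the part that bears it (a point fixed in the world has none). Each returns a list of dicts, best first, with "confidence" (0 to 1); they miss things now and then, are a little off and sometimes report something else, mostly with a low value. They report only what shows in the picture. A call takes as long as a camera call. They do not tell look-alikes from the thing itself.
- vision.search_frame(name, camera): "at" ([row, column] in pixels, amid what is visible of it).
- vision.silhouettes(name, camera): "mask" (480x640 bool, what is visible of it) and "at" ([row, column] in pixels, amid what is visible of it).
- vision.pinpoint(name, camera): "at" ([row, column] in pixels: a listed point, or the origin of a listed thing).
The state is a dict: "time_s": time; "qpos": joint angles; "joint_vel": joint speeds; "tau": joint torques, N m; "ee_pos": TCP position; "eef_rot": TCP orientation; "force": force on the tool from outside, world axes, zero at the start; "moment": the same for the moment, N m; "grip_width": finger opening in m.
Only numpy, scipy, OpenCV 4.12 (cv2) and the standard library are available. Lean on these libraries where they do the work, as an engineer would, in place of code of your own. Each camera call takes 0.05 s, during which the arm holds its last target.

## Working session

There is one attempt and no reset: what is moved stays moved. The work goes in short steps, Python scripts to look and compute and a tool call to move; the robot and the scene stay as the last step left them, time stands still between calls to the robot, and variables do not carry over. Pictures are saved under pics/ and viewed, and the job is handed in when it is done.

Besides the shell and the picture viewer there is one more tool, called in YAML: its name, and indented under it one key for each argument. arm_command: Moves the arm, as the interface text tells. Its arguments: {"type":"object","properties":{"plan":{"type":"array"},"newtons":{"type":"number"}},"required":["plan"]}

```bash
mkdir -p pics; ls; python3 - <<'E'
from station import sensors, vision, job
import cv2
o=sensors.get_obs(); print(o)
for n in ["scene","top"]:
    im=vision.camera(n); cv2.imwrite(f"pics/{n}0.png",im)
    p=vision.camera_params(n); print(n,p)
E
```

```text
pics
{'time_s': 0.0, 'qpos': array([ 1.16239789e+00,  3.00490543e-01,  1.52156517e+00,  1.73708971e-05,
        1.32069791e+00, -6.66218087e-02]), 'joint_vel': array([ 0.00091102, -0.00135816,  0.00140256,  0.00199791, -0.00017807,
       -0.00022493]), 'tau': array([ 1.28542717e-03, -5.31827652e+01, -3.52727902e+01,  7.09439255e-02,
        2.45453574e-02, -1.52356915e-04]), 'ee_pos': array([0.18434164, 0.51816042, 0.40408226]), 'eef_rot': array([-3.14043538e+00, -9.40766005e-05,  2.79981166e+00]), 'force': array([-0.61342324, -0.34497427,  0.04607231]), 'moment': array([-0.07571885,  0.02655664, -0.03307082]), 'grip_width': 0.09435866077001956}
scene {'intrinsics': array([[518.52888766,   0.        , 313.86734315],
       [  0.        , 518.52888766, 245.2876295 ],
       [  0.        ,   0.        ,   1.        ]]), 'rvec': array([ 2.17321692,  1.07494258, -0.44423549]), 'tvec': array([-0.35043768, -0.26805035,  1.70451874])}
top {'intrinsics': array([[506.95736437,   0.        , 315.53492085],
       [  0.        , 506.95736437, 239.29922337],
       [  0.        ,   0.        ,   1.        ]]), 'rvec': array([ 2.18345804, -2.11922098,  0.19001282]), 'tvec': array([-0.01647249,  0.53969735,  1.00812936])}
```

View pics/scene0.png

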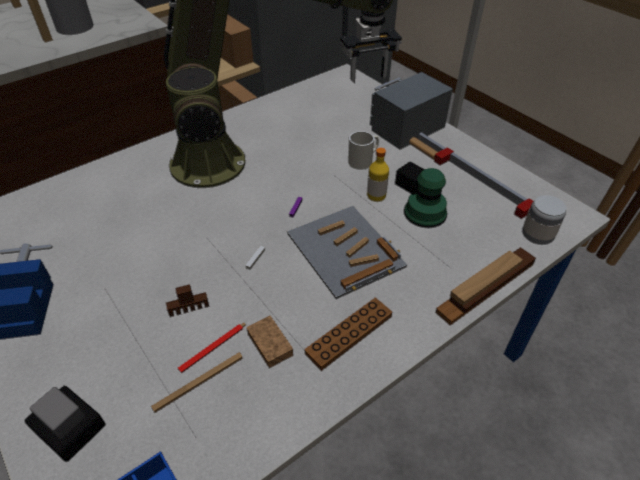

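View pics/top0.png

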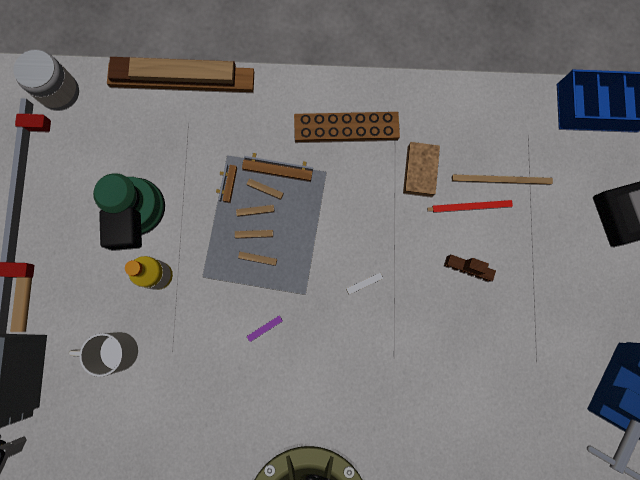

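```bash
cat > h.py <<'E'
import numpy as np, cv2
from station import sensors, vision, job
def ray(p,px):
    R,_=cv2.Rodrigues(p['rvec']); K=p['intrinsics']
    px=np.atleast_2d(np.array(px,float))
    d=np.c_[px,np.ones(len(px))]@np.linalg.inv(K).T
    return -R.T@p['tvec'], d@R
def plane(p,px,z):
    c,d=ray(p,px); s=(z-c[2])/d[:,2]; return (c+d*s[:,None])[:,:2]
def proj(p,X):
    return cv2.projectPoints(np.array(X,float),p['rvec'],p['tvec'],p['intrinsics'],None)[0][:,0]
E
python3 - <<'E'
from h import *
p=vision.camera_params("top"); im=vision.camera("top")
for n in ["jig","rake","dowel0","fence","stop","glue","sander","mug","sanding_block","pencil","batten"]:
    for s in vision.silhouettes(n,"top")[:5]:
        m=s['mask'].astype(np.uint8)
        c,_=cv2.findContours(m,0,2); c=max(c,key=cv2.contourArea); r=cv2.minAreaRect(c)
        z={'jig':.012,'rake':.032,'dowel0':.026,'fence':.03,'stop':.03}.get(n,0.02)
        b=plane(p,cv2.boxPoints(r),z)
        print(n,round(s['confidence'],2),np.round(s['at']),m.sum(),'ctr',b.mean(0).round(4),'sides',np.linalg.norm(b[1]-b[0]).round(3),np.linalg.norm(b[2]-b[1]).round(3),'ang',np.round([np.arctan2(*(b[1]-b[0])[::-1]),np.arctan2(*(b[2]-b[1])[::-1])],3))
        if n=='jig': print(b)
big=cv2.resize(im[140:310,190:340],None,fx=4,fy=4,interpolation=cv2.INTER_CUBIC)[:600];cv2.imwrite('pics/c1.png',cv2.resize(im[145:300,195:345],(600,600),interpolation=cv2.INTER_CUBIC))
cv2.imwrite('pics/c2.png',cv2.resize(im[240:300,430:510],(800,600),interpolation=cv2.INTER_CUBIC))
E
```

```text
jig 0.75 [223. 267.] 12217 ctr [0.5825 0.1085] sides 0.288 0.232 ang [-0.101 -1.704]
[[ 0.4544392   0.23550704]
 [ 0.74071801  0.20652247]
 [ 0.70987481 -0.02311353]
 [ 0.42487123  0.01511502]]
rake 0.73 [190. 267.] 321 ctr [0.6464 0.1097] sides 0.019 0.082 ang [-0.34  -1.945]
rake 0.46 [207. 125.] 4195 ctr [0.5928 0.3877] sides 0.146 0.168 ang [-1.39  -2.934]
dowel0 0.82 [258. 258.] 277 ctr [0.4984 0.1199] sides 0.015 0.08 ang [-0.145 -1.738]
dowel0 0.78 [232. 257.] 255 ctr [0.5498 0.1297] sides 0.078 0.016 ang [-1.501 -3.064]
dowel0 0.76 [209. 252.] 280 ctr [0.6001 0.129 ] sides 0.078 0.016 ang [-1.41  -2.979]
dowel0 0.71 [190. 267.] 283 ctr [0.6472 0.1111] sides 0.017 0.083 ang [-0.347 -1.951]
dowel0 0.7 [282. 367.] 237 ctr [ 0.4531 -0.105 ] sides 0.08 0.015 ang [-1.082 -2.665]
fence 0.61 [169. 275.] 1102 ctr [0.695  0.0851] sides 0.042 0.149 ang [-0.106 -1.703]
stop 0.85 [181. 228.] 528 ctr [0.6573 0.1928] sides 0.084 0.035 ang [-0.158 -1.765]
glue 0.86 [276. 149.] 1252 ctr [0.463 0.345] sides 0.065 0.101 ang [-0.16  -1.785]
sander 0.61 [206. 127.] 4073 ctr [0.595  0.3932] sides 0.144 0.165 ang [-1.405 -2.948]
mug 0.79 [352. 108.] 2097 ctr [0.2967 0.4197] sides 0.135 0.084 ang [-1.28  -2.801]
sanding_block 0.6 [170. 421.] 1708 ctr [ 0.7048 -0.2262] sides 0.12 0.074 ang [-0.119 -1.664]
pencil 0.88 [205. 468.] 626 ctr [ 0.6265 -0.3314] sides 0.184 0.019 ang [-1.45  -3.088]
batten 0.68 [178. 504.] 728 ctr [ 0.6878 -0.4026] sides 0.018 0.22 ang [-0.031 -1.554]
```

View pics/c1.png

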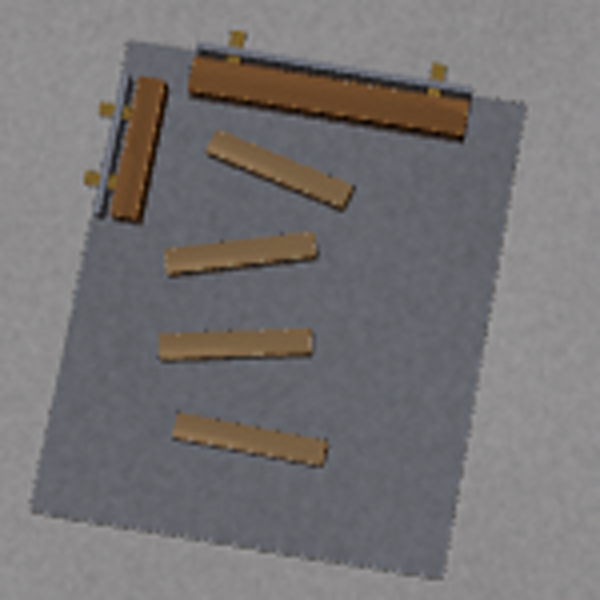

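View pics/c2.png

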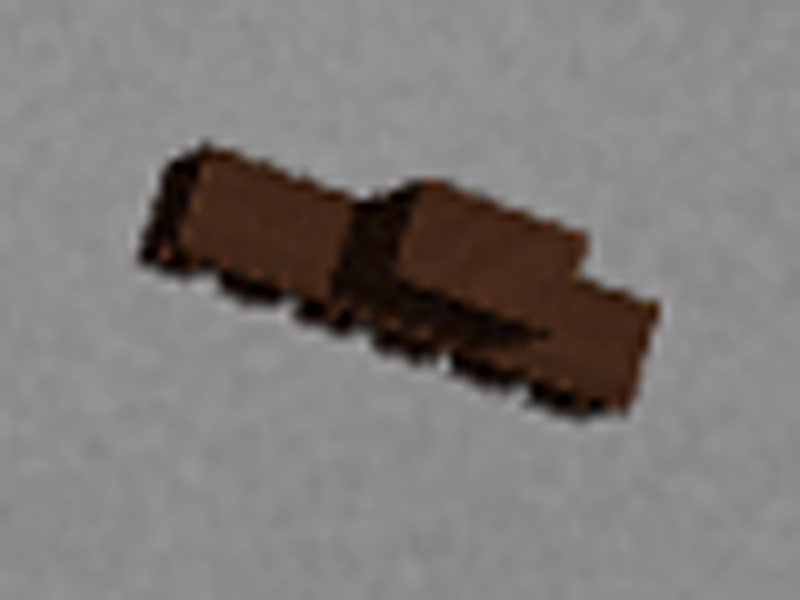

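```bash
python3 - <<'E'
from h import *
p=vision.camera_params("top"); print('cam',ray(p,[[0,0]])[0])
def fitrect(px,z,lx,ly):
    # px order: (+x,+y),(+x,-y),(-x,-y),(-x,+y)
    w=plane(p,px,z); l=np.array([[lx,ly],[lx,-ly],[-lx,-ly],[-lx,ly]])/2
    c=w.mean(0); a=w-c; yaw=np.arctan2((l[:,0]*a[:,1]-l[:,1]*a[:,0]).sum(),(l*a).sum())
    R=np.array([[np.cos(yaw),-np.sin(yaw)],[np.sin(yaw),np.cos(yaw)]])
    print(c.round(4),yaw.round(4),'res',(w-c-l@R.T).round(4).tolist())
    return c,yaw
s=np.array([.25,155/600]); o=np.array([195-.375,145-.37])
c,y=fitrect(np.array([[127,40],[526,103],[442,580],[32,513]])*s+o,.012,.27,.22)
s2=.1; o2=np.array([430-.45,240-.45])
fitrect(np.array([[207,148],[660,303],[630,405],[183,252]])*s2+o2,.032,.024,.1)
fitrect(np.array([[425,183],[585,235],[558,328],[400,280]])*s2+o2,.077,.022,.036)
R=np.array([[np.cos(y),-np.sin(y)],[np.sin(y),np.cos(y)]])
def j(px,z): return ((plane(p,np.array(px)*s+o,z)-c)@R).round(4).tolist()
print('fence top front', j([[190,93],[465,136]],.03), 'back', j([[195,57],[468,97]],.03))
print('stop', j([[166,82],[140,218]],.03), j([[137,78],[112,218]],.03))
print('dowels', j([[208,150],[347,208],[354,190],[222,132]],.026), j([[167,272],[316,252],[316,233],[166,252]],.026))
print('dowels', j([[160,358],[312,352],[311,330],[160,337]],.026), j([[173,434],[323,464],[326,442],[179,412]],.026))
E
```

```text
cam [0.37874999 0.02068637 1.07888364]
[0.5758 0.1073] -0.1344 res [[-0.0002, 0.0], [0.0003, -0.0], [-0.0002, 0.0012], [0.0001, -0.0012]]
[ 0.4928 -0.3279] -0.3016 res [[-0.0006, 0.0002], [-0.0006, 0.0008], [0.0008, 0.0006], [0.0003, -0.0016]]
[ 0.4924 -0.3276] -0.2798 res [[-0.0012, -0.001], [-0.0007, 0.0015], [0.0016, 0.0013], [0.0003, -0.0017]]
fence top front [[0.1053, 0.0676], [0.1059, -0.0809]] back [[0.126, 0.0687], [0.1281, -0.0789]]
stop [[0.1093, 0.0813], [0.0316, 0.0806]] [[0.1089, 0.0969], [0.0291, 0.0951]]
dowels [[0.0761, 0.0529], [0.0562, -0.0256], [0.0669, -0.0276], [0.0874, 0.0474]] [[0.0052, 0.0617], [0.0292, -0.0137], [0.0397, -0.0119], [0.016, 0.0643]]
dowels [[-0.0421, 0.0565], [-0.0257, -0.0213], [-0.0139, -0.0187], [-0.0308, 0.0586]] [[-0.0817, 0.0422], [-0.0848, -0.0376], [-0.0729, -0.0371], [-0.0694, 0.0413]]
```

arm_command:
  plan: [-1,0.625,-1,0,-0.358,-1,0.625,-1,0,-0.358,-1,0.625,-1,0,-0.358,-1,0.625,-1,0,-0.358,-1,0.625,-1,0,-0.358,-1,0.625,-1,0,-0.358,-1,0.625,-1,0,-0.358,-1,0.625,-1,0,-0.358,-1,0.625,-1,0,-0.358,-1,0.625,-1,0,-0.358]
  newtons: 60

```text
time_s: 1.7
ee_pos: [0.4356, 0.1152, 0.4048]
eef_rot: [3.141, 0.0, 2.047]
force: [0.4, 0.7, -0.7]
grip_width: 0.0934
```

arm_command:
  plan: [-1,0.142,-1,-0.1,-0.368,-1,0.142,-1,-0.1,-0.368,-1,0.142,-1,-0.1,-0.368,-1,0.142,-1,-0.1,-0.368,-1,0.142,-1,-0.1,-0.368,-1,0.142,-1,-0.1,-0.368,-1,0.142,-1,-0.1,-0.368,-1,0.142,-1,-0.1,-0.368,-1,0.142,-1,-0.1,-0.368,-1,0.142,-1,-0.1,-0.368]

```text
time_s: 2.7
ee_pos: [0.491, -0.2828, 0.364]
eef_rot: [-3.141, -0.0, 1.277]
force: [1.0, 0.5, 0.2]
grip_width: 0.0938
```

```bash
python3 - <<'E'
from h import *
o=sensors.get_obs(); p=vision.camera_params("wrist"); im=vision.camera("wrist"); cv2.imwrite('pics/w1.png',im)
print(o['ee_pos'],o['eef_rot'],p); np.save('w1.npy',im)
t=vision.camera("top"); cv2.imwrite('pics/t1.png',t)
E
```

```text
[ 0.49095185 -0.28283393  0.36397997] [-3.14058515e+00 -3.81141685e-04  1.27725472e+00] {'intrinsics': array([[371.64829954,   0.        , 321.39102681],
       [  0.        , 371.64829954, 236.05958391],
       [  0.        ,   0.        ,   1.        ]]), 'rvec': array([-2.85191913,  0.42033356,  0.05688748]), 'tvec': array([-0.55162921, -0.1421058 ,  0.32034775])}
```

View pics/w1.png

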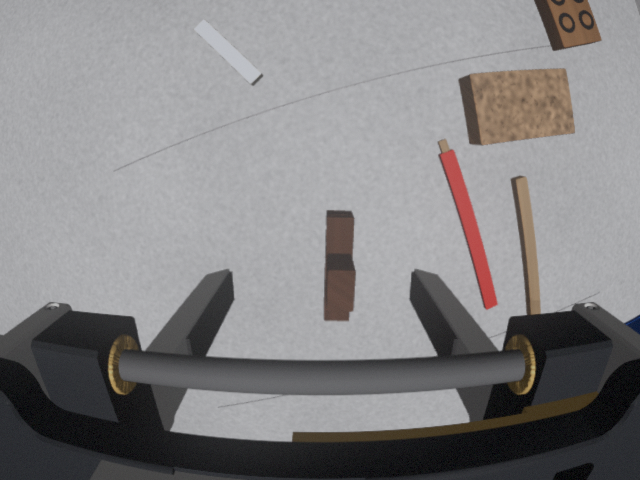

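The wrist view shows the dark rake at (340,265) with its grip near (340,285), roughly parallel to the jaws. Nothing else in view looks like it: the pencil is at (465,220), the batten at (530,245) and the white look-alike at (228,50).

```bash
cat >> h.py <<'E'
def wproj(p,X):
    R,_=cv2.Rodrigues(p['rvec']); X=np.atleast_2d(X)@R.T+p['tvec']; K=p['intrinsics']
    r=np.hypot(X[:,0],X[:,1]); th=np.arctan2(r,X[:,2]); 
    return np.c_[K[0,2]+K[0,0]*th*X[:,0]/r, K[1,2]+K[1,1]*th*X[:,1]/r]
def rakepts(x,y,yaw):
    l=[]
    for z,a,b in((.032,.012,.05),(.077,.011,.018)):
        l+=[[a,b,z],[a,-b,z],[-a,-b,z],[-a,b,z]]
    l=np.array(l); c,s=np.cos(yaw),np.sin(yaw)
    return l@np.array([[c,-s,0],[s,c,0],[0,0,1]]).T+[x,y,0]
E
python3 - <<'E'
from h import *
p=vision.camera_params("wrist"); im=np.load('w1.npy')
cr=[190,350,280,400]
v=cv2.resize(im[190:340,270:420],(600,600),interpolation=cv2.INTER_CUBIC)
q=((wproj(p,rakepts(.4926,-.3278,-.295))-[270,190])*4+1.5).astype(int)
for i in(0,4): cv2.polylines(v,[q[i:i+4]],True,(0,255,0) if i else (255,255,0),1)
cv2.imwrite('pics/w1o.png',v)
E
```

```text
(no output)
```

View pics/w1o.png

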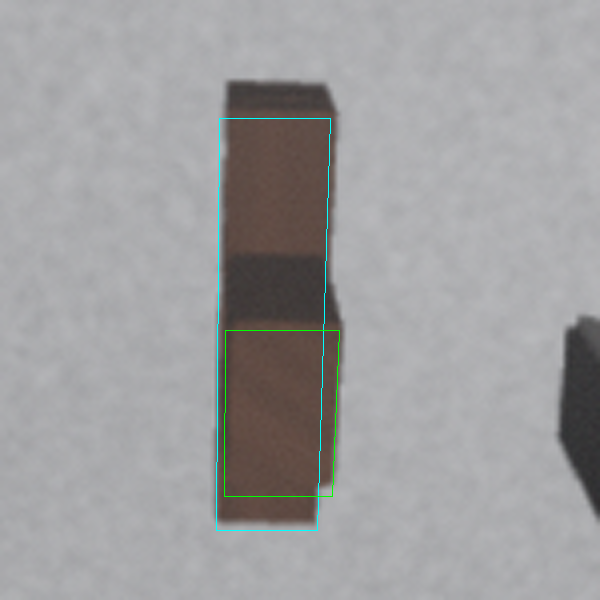

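arm_command:
  plan: [-1,0.005,-0.109,0,-0.008,-1,0.005,-0.109,0,-0.008,-1,0.005,-0.109,-0.1,-0.008,-1,0.005,-0.109,-0.2,-0.008,-1,0.005,-0.109,-0.28,-0.008,-1,0.005,-0.109,-0.32,-0.008,-1,0.005,-0.109,-0.32,-0.008,-1,0.005,-0.109,-0.32,-0.008,1,0.005,-0.109,-0.32,-0.008,1,0.005,-0.109,-0.32,-0.008,1,0.005,-0.109,-0.32,-0.008,1,0.005,-0.109,-0.32,-0.008,1,0.005,-0.109,-0.32,-0.008,1,0.005,-0.109,-0.32,-0.008,1,0.005,-0.109,-0.32,-0.008,1,0.005,-0.109,-0.32,-0.008]
  newtons: 60

```text
time_s: 4.4
ee_pos: [0.4931, -0.3254, 0.2366]
eef_rot: [-3.142, -0.0, 1.262]
force: [-0.4, 1.0, 0.6]
grip_width: 0.0334
```

arm_command:
  plan: [1,0,0,0,0,1,0,0,0,0,1,0,0,0,0,1,0,0,0,0,1,0,0,0,0]

```text
time_s: 4.9
ee_pos: [0.4931, -0.3254, 0.2366]
eef_rot: [-3.142, -0.0, 1.262]
force: [-0.2, -0.2, -0.5]
grip_width: 0.0215
```

arm_command:
  plan: [1,0,0,0.08,0,1,0,0,0.15,0,1,-0.01,0.1,0.15,0,1,-0.02,0.2,0.15,0.03,1,-0.03,0.3,0.15,0.06,1,-0.04,0.42,0.15,0.08,1,-0.05,0.54,0.15,0.084,1,-0.06,0.66,0.15,0.084,1,-0.07,0.78,0.15,0.084,1,-0.073,0.9,0.15,0.084,1,-0.073,0.97,0.15,0.084,1,-0.073,1,0.15,0.084,1,-0.073,1,0.15,0.084,1,-0.073,1,0.15,0.084]

```text
time_s: 6.3
ee_pos: [0.464, 0.0738, 0.2966]
eef_rot: [-3.141, 0.0, 1.438]
force: [-0.5, -0.7, -1.4]
grip_width: 0.0219
```

```bash
python3 - <<'E'
from h import *
o=sensors.get_obs(); print(o['ee_pos'],o['eef_rot'],o['grip_width'])
im=vision.camera("top"); cv2.imwrite('pics/t2.png',im[100:400,140:540])
im=vision.camera("wrist"); cv2.imwrite('pics/w2.png',im)
E
```

```text
[0.46403269 0.07378869 0.29656194] [-3.14142889e+00  2.58199740e-04  1.43821443e+00] 0.02194298888802897
```

View pics/t2.png

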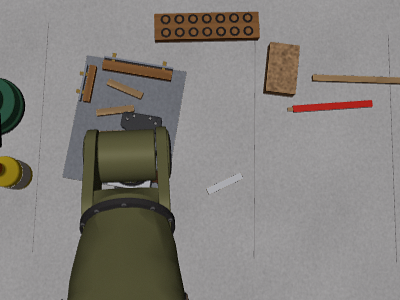

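View pics/w2.png

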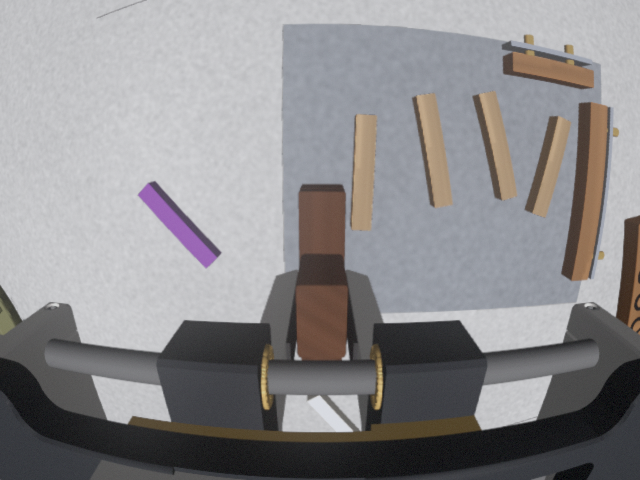

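arm_command:
  plan: [1,0,0.08,0,0,1,0,0.156,0,0,1,0,0.156,0,0,1,0,0.156,-0.05,0,1,0,0.156,-0.09,0,1,0,0.156,-0.108,0,1,0,0.156,-0.108,0]

```text
time_s: 7.1
ee_pos: [0.464, 0.1361, 0.2528]
eef_rot: [-3.14, 0.001, 1.437]
force: [0.0, -0.1, -1.5]
grip_width: 0.0214
```

```bash
python3 - <<'E'
from h import *
o=sensors.get_obs(); print(o['ee_pos'],o['eef_rot'],o['force'])
im=vision.camera("wrist"); cv2.imwrite('pics/w3.png',im)
E
```

```text
[0.46402258 0.13607152 0.25281959] [-3.14013919e+00  5.91259318e-04  1.43729883e+00] [ 0.0483354  -0.12041512 -1.48071133]
```

View pics/w3.png

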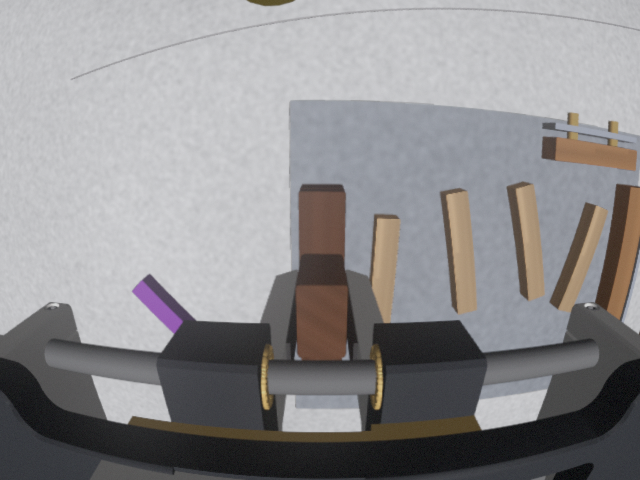

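arm_command:
  plan: [1,0.02,-0.0027,0,0,1,0.04,-0.0054,0,0,1,0.06,-0.0081,0,0,1,0.08,-0.0108,0,0,1,0.1,-0.0135,0,0,1,0.12,-0.0162,0,0,1,0.14,-0.0189,0,0,1,0.16,-0.0216,0,0,1,0.18,-0.0243,0,0,1,0.2,-0.027,0,0,1,0.22,-0.0297,0,0,1,0.24,-0.0324,0,0,1,0.26,-0.0351,0,0,1,0.28,-0.0378,0,0,1,0.3,-0.0405,0,0,1,0.32,-0.0432,0,0,1,0.335,-0.0452,0,0,1,0.335,-0.0452,0,0]

```text
time_s: 8.95
ee_pos: [0.5985, 0.1188, 0.2534]
eef_rot: [3.141, -0.0, 1.438]
force: [0.4, 0.1, -1.6]
grip_width: 0.0217
```

```bash
python3 - <<'E'
from h import *
o=sensors.get_obs(); print(o['ee_pos'],o['eef_rot'],o['force'])
im=vision.camera("wrist"); cv2.imwrite('pics/w4.png',im)
E
```

```text
[0.59852387 0.1187593  0.25335039] [ 3.14137242e+00 -6.52145975e-05  1.43822024e+00] [ 0.44718052  0.10702762 -1.58362222]
```

View pics/w4.png

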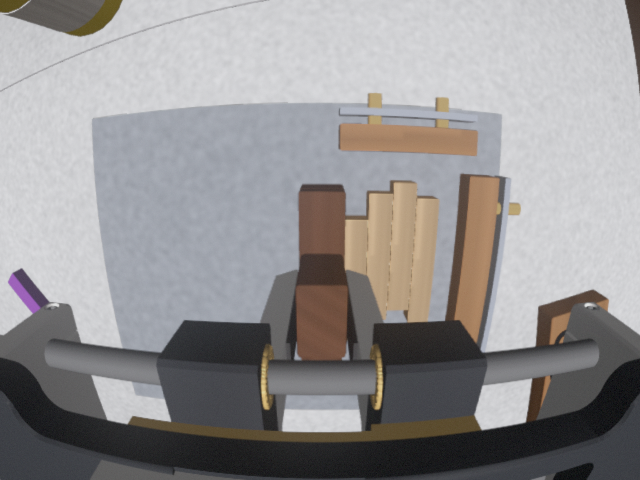

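arm_command:
  plan: [1,0.008,-0.001,0,0,1,0.016,-0.002,0,0,1,0.022,-0.003,0,0,1,0.027,-0.0036,0,0,1,0.03,-0.004,0,0,1,0.03,-0.004,0,0]

```text
time_s: 9.6
ee_pos: [0.61, 0.1173, 0.2534]
eef_rot: [3.142, 0.0, 1.438]
force: [1.5, 1.2, -1.0]
grip_width: 0.0214
```

arm_command:
  plan: [1,0.003,-0.0004,0,0,1,0.006,-0.0008,0,0,1,0.006,-0.0008,0,0]

```text
time_s: 9.9
ee_pos: [0.6125, 0.1169, 0.2535]
eef_rot: [3.141, -0.0, 1.438]
force: [-0.1, 0.4, -1.2]
grip_width: 0.0218
```

arm_command:
  plan: [1,0.0025,-0.0003,0,0,1,0.0025,-0.0003,0,0]

```text
time_s: 10.1
ee_pos: [0.6134, 0.1168, 0.2534]
eef_rot: [3.142, -0.0, 1.438]
force: [0.1, -0.3, -1.4]
grip_width: 0.0219
```

arm_command:
  plan: [1,0.0025,-0.0003,0,0,1,0.0025,-0.0003,0,0]

```text
time_s: 10.3
ee_pos: [0.6144, 0.1167, 0.2535]
eef_rot: [3.142, 0.0, 1.438]
force: [-0.2, -0.4, -1.1]
grip_width: 0.0216
```

arm_command:
  plan: [1,0.0025,-0.0003,0,0,1,0.0025,-0.0003,0,0]

```text
time_s: 10.5
ee_pos: [0.6154, 0.1166, 0.2534]
eef_rot: [3.142, -0.0, 1.438]
force: [0.7, 0.3, -1.3]
grip_width: 0.0219
```

```bash
python3 - <<'E'
from h import *
im=vision.camera("wrist"); cv2.imwrite('pics/w5.png',cv2.resize(im[80:340,280:540],(600,600),interpolation=cv2.INTER_CUBIC))
o=sensors.get_obs(); print(o['ee_pos'],o['eef_rot'],o['force'])
E
```

```text
[0.61539638 0.11659738 0.2534548 ] [ 3.14153921e+00 -9.08994597e-07  1.43841212e+00] [ 0.46158585  0.52483705 -1.26051543]
```

View pics/w5.png

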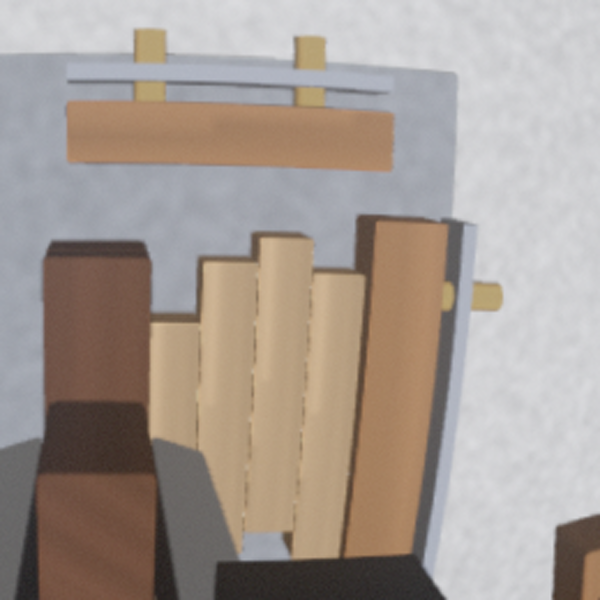

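arm_command:
  plan: [1,0.002,-0.0003,0,0,1,0.002,-0.0003,0,0]

```text
time_s: 10.75
ee_pos: [0.6161, 0.1166, 0.2534]
eef_rot: [-3.141, -0.0, 1.438]
force: [-1.6, 0.6, 0.1]
grip_width: 0.0216
```

arm_command:
  plan: [1,0.002,-0.0003,0,0,1,0.002,-0.0003,0,0]

```text
time_s: 10.95
ee_pos: [0.6166, 0.1166, 0.2532]
eef_rot: [-3.139, 0.0, 1.438]
force: [-6.4, 1.6, 1.7]
grip_width: 0.0213
```

arm_command:
  plan: [1,0.0008,-0.0001,0,0,1,0.0008,-0.0001,0,0]

```text
time_s: 11.15
ee_pos: [0.6168, 0.1166, 0.2532]
eef_rot: [-3.139, 0.0, 1.439]
force: [-10.0, 1.6, 3.2]
grip_width: 0.0215
```

arm_command:
  plan: [1,0.0003,0,0,0,1,0.0003,0,0,0,1,0.0003,0,0,0,1,0.0003,0,0,0,1,0.0003,0,0,0]

```text
time_s: 11.65
ee_pos: [0.6168, 0.1165, 0.2532]
eef_rot: [-3.138, 0.0, 1.438]
force: [-9.6, 1.0, 3.1]
grip_width: 0.0218
```

```bash
python3 - <<'E'
from h import *
im=vision.camera("wrist"); cv2.imwrite('pics/w6.png',cv2.resize(im[80:340,280:540],(600,600),interpolation=cv2.INTER_CUBIC))
o=sensors.get_obs(); print(o['ee_pos'],o['eef_rot'],o['force'])
E
```

```text
[0.61681425 0.11653898 0.2532426 ] [-3.13826109e+00  3.44032349e-04  1.43845319e+00] [-9.82687141  1.69327746  3.47627367]
```

View pics/w6.png

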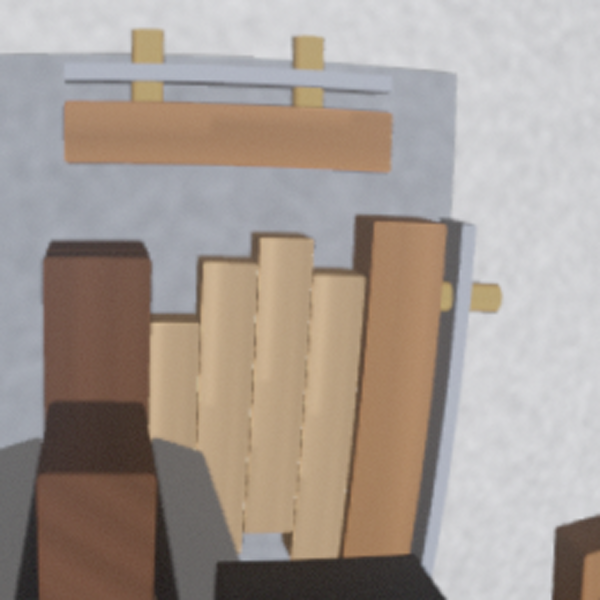

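arm_command:
  plan: [1,0.0006,-0.0001,0,0,1,0.0006,-0.0001,0,0,1,0.0006,-0.0001,0,0,1,0.0006,-0.0001,0,0,1,0.0006,-0.0001,0,0]

```text
time_s: 12.2
ee_pos: [0.617, 0.1166, 0.2531]
eef_rot: [-3.138, 0.0, 1.439]
force: [-10.6, 1.2, 3.8]
grip_width: 0.0217
```

arm_command:
  plan: [1,0.0008,-0.0001,0,0,1,0.0008,-0.0001,0,0,1,0.0008,-0.0001,0,0,1,0.0008,-0.0001,0,0,1,0.0008,-0.0001,0,0]

```text
time_s: 12.7
ee_pos: [0.6172, 0.1166, 0.2531]
eef_rot: [-3.137, 0.0, 1.439]
force: [-12.6, 1.4, 4.8]
grip_width: 0.0217
```

arm_command:
  plan: [1,-0.01,0.0014,0,0,1,-0.04,0.0054,0,0,1,-0.1,0.0134,0,0,1,-0.15,0.0134,0.02,0,1,-0.15,0,0.1,-0.05,1,-0.12,-0.1,0.125,-0.12,1,-0.08,-0.19,0.125,-0.19,1,-0.002,-0.193,0.125,-0.26,1,-0.002,-0.193,0.125,-0.33,1,-0.002,-0.193,0.125,-0.4,1,-0.002,-0.193,0.125,-0.47,1,-0.002,-0.193,0.125,-0.54,1,-0.002,-0.193,0.125,-0.61,1,-0.002,-0.193,0.125,-0.68,1,-0.002,-0.193,0.125,-0.75,1,-0.002,-0.193,0.125,-0.75,1,-0.002,-0.193,0.125,-0.75,1,-0.002,-0.193,0.125,-0.75]

```text
time_s: 14.5
ee_pos: [0.6171, 0.039, 0.3035]
eef_rot: [3.142, -0.0, -0.129]
force: [-1.1, 0.5, -2.2]
grip_width: 0.0218
```

```bash
python3 - <<'E'
from h import *
im=vision.camera("wrist"); cv2.imwrite('pics/w7.png',im)
o=sensors.get_obs(); print(o['ee_pos'],o['eef_rot'],o['force'],o['qpos'])
im=vision.camera("scene"); cv2.imwrite('pics/s7.png',cv2.resize(im[170:320,260:460],(800,600),interpolation=cv2.INTER_CUBIC))
E
```

```text
[0.61714901 0.03903674 0.30344947] [ 3.14157157e+00 -1.64141928e-04 -1.29584300e-01] [-0.32224294  0.5440464  -1.24643703] [ 3.95284861e-03  5.44167813e-01  1.41984529e+00 -4.62891905e-05
  1.17741968e+00  1.70435122e+00]
```

View pics/w7.png

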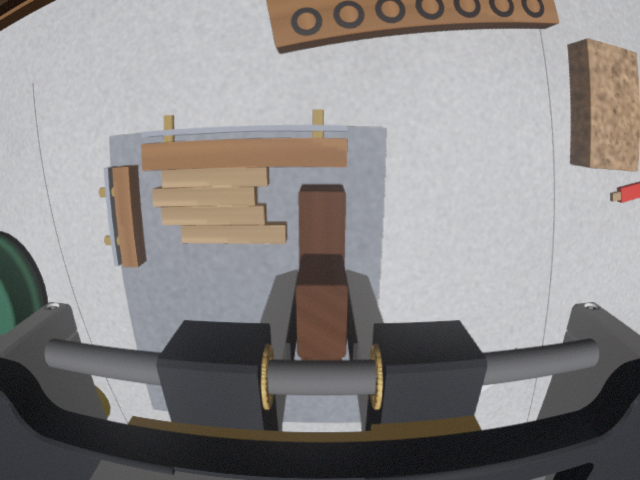

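View pics/s7.png

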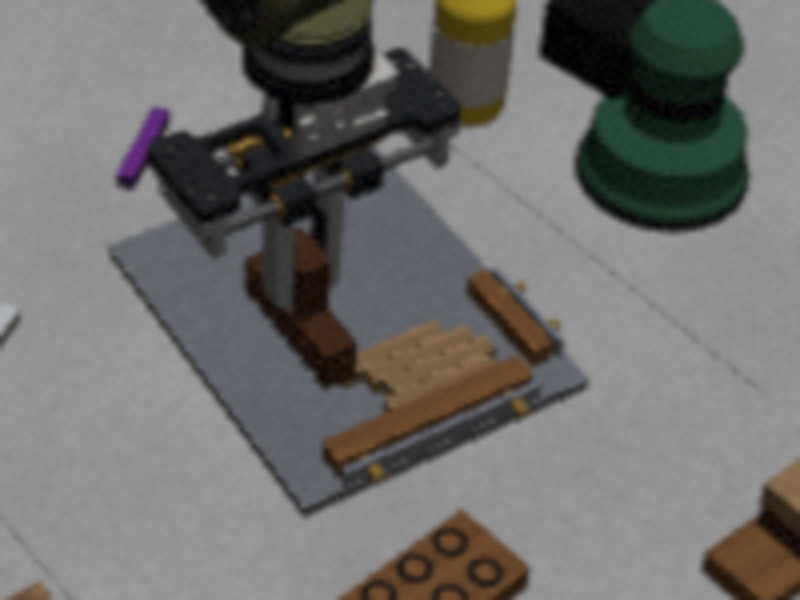

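```bash
cat >> h.py <<'E'
def wplane(p,px,z):
    R,_=cv2.Rodrigues(p['rvec']); K=p['intrinsics']; px=np.atleast_2d(np.array(px,float))
    d=(px-[K[0,2],K[1,2]])/K[0,0]; th=np.hypot(*d.T); u=d/th[:,None]
    v=np.c_[u*np.sin(th)[:,None],np.cos(th)]@R; c=-R.T@p['tvec']; z=np.broadcast_to(z,len(px))
    return (c+v*((z-c[2])/v[:,2])[:,None])[:,:2]
JC=np.array([.5758,.1073]); JY=-.1344
JR=np.array([[np.cos(JY),-np.sin(JY)],[np.sin(JY),np.cos(JY)]])
def tojig(w): return (np.atleast_2d(w)-JC)@JR
E
python3 - <<'E'
from h import *
p=vision.camera_params("wrist"); im=cv2.imread('pics/w7.png')
J=lambda px,z:(tojig(wplane(p,px,z))*1e3).round(1).tolist()
print('rake end',J([[302,192],[344,192]],.0995))
print('jig corners',J([[110,135],[385,126]],.012))
print('fence front top',J([[143,170],[346,166]],.030))
print('dowel right ends',J([[268,178],[257,198],[265,216],[286,234]],.026))
print('dowel near edge',J([[184,243],[286,243]],.026), 'left', J([[162,178],[154,198],[162,216],[182,234]],.026))
print('stop face top',J([[136,167],[144,264]],.03))
cv2.imwrite('pics/w7c.png',cv2.resize(im[100:280,90:360],(800,533),interpolation=cv2.INTER_CUBIC))
E
```

```text
rake end [[98.6, -52.7], [98.8, -73.9]]
jig corners [[136.4, 109.3], [135.9, -108.8]]
fence front top [[107.2, 69.7], [106.9, -79.3]]
dowel right ends [[98.1, -25.0], [83.9, -16.8], [70.8, -22.2], [57.5, -37.1]]
dowel near edge [[50.1, 41.7], [50.7, -37.0]] left [[100.1, 55.9], [85.2, 63.8], [71.2, 58.2], [57.2, 42.7]]
stop face top [[109.7, 75.6], [33.7, 77.0]]
```

View pics/w7c.png

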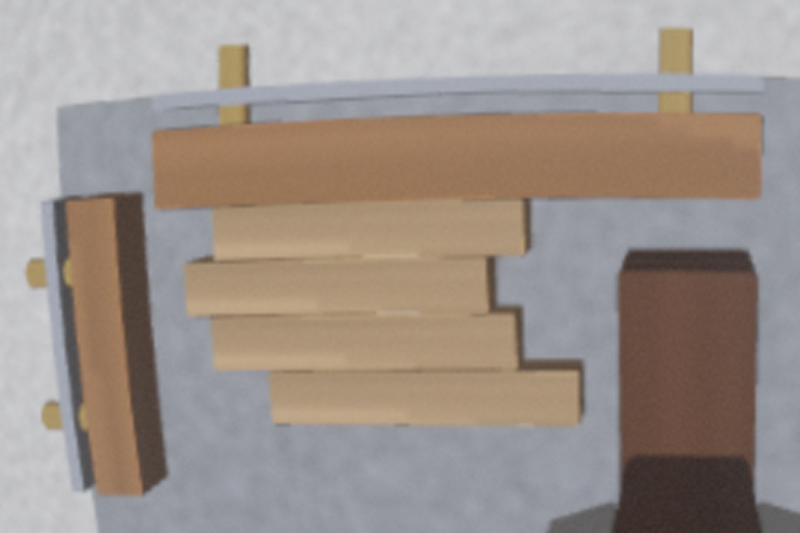

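arm_command:
  plan: [1,0.006,-0.001,-0.04,0,1,0.006,-0.001,-0.09,0,1,0.006,-0.001,-0.125,0,1,0.006,-0.001,-0.125,0,1,0.006,-0.001,-0.125,0]

```text
time_s: 15.1
ee_pos: [0.6197, 0.0387, 0.2533]
eef_rot: [3.142, 0.0, -0.132]
force: [-0.0, -0.2, -1.1]
grip_width: 0.0216
```

arm_command:
  plan: [1,0.002,0.015,0,0,1,0.004,0.03,0,0,1,0.006,0.042,0,0,1,0.0075,0.054,0,0,1,0.009,0.066,0,0,1,0.0105,0.078,0,0,1,0.012,0.09,0,0,1,0.0135,0.1,0,0,1,0.0135,0.1,0,0,1,0.0135,0.1,0,0]

```text
time_s: 16.1
ee_pos: [0.6249, 0.0787, 0.2534]
eef_rot: [3.142, 0.0, -0.132]
force: [0.1, -0.5, -1.7]
grip_width: 0.0215
```

```bash
python3 - <<'E'
from h import *
im=vision.camera("wrist"); cv2.imwrite('pics/w8.png',im)
o=sensors.get_obs(); print(o['ee_pos'],o['eef_rot'],o['force'],tojig(o['ee_pos'][:2]))
E
```

```text
[0.62493195 0.07857133 0.25340661] [ 3.14159015e+00  8.79285985e-05 -1.32405322e-01] [-0.33535024 -0.10012974 -2.02448723] [[ 0.0525384  -0.02188612]]
```

View pics/w8.png

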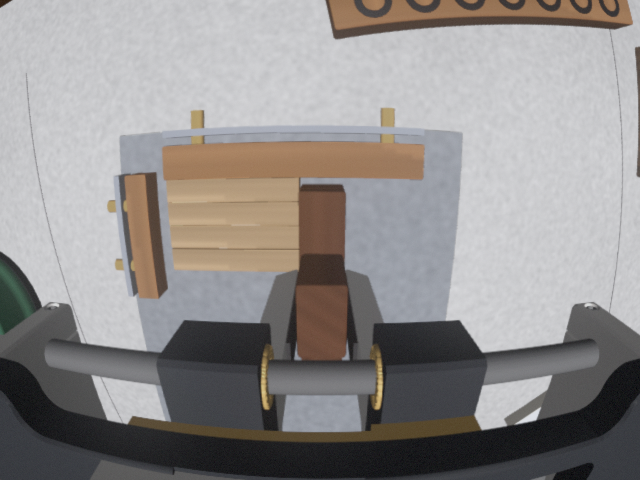

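arm_command:
  plan: [1,0.001,0.007,0,0,1,0.0018,0.013,0,0,1,0.0022,0.016,0,0,1,0.0022,0.016,0,0]

```text
time_s: 16.55
ee_pos: [0.6258, 0.0853, 0.2535]
eef_rot: [-3.142, -0.0, -0.132]
force: [-0.2, -0.4, -1.8]
grip_width: 0.0217
```

arm_command:
  plan: [1,0.0003,0.0025,0,0,1,0.0003,0.0025,0,0]

```text
time_s: 16.75
ee_pos: [0.626, 0.0861, 0.2534]
eef_rot: [-3.142, 0.0, -0.132]
force: [0.4, 0.5, -2.4]
grip_width: 0.0217
```

arm_command:
  plan: [1,0.0003,0.002,0,0,1,0.0003,0.002,0,0]

```text
time_s: 16.95
ee_pos: [0.6261, 0.0869, 0.2535]
eef_rot: [-3.142, -0.0, -0.132]
force: [0.6, -1.1, -1.2]
grip_width: 0.0218
```

arm_command:
  plan: [1,0.0002,0.0015,0,0,1,0.0002,0.0015,0,0]

```text
time_s: 17.15
ee_pos: [0.6261, 0.0875, 0.2534]
eef_rot: [-3.142, 0.0, -0.132]
force: [0.6, 0.8, -1.5]
grip_width: 0.0215
```

arm_command:
  plan: [1,0.0002,0.0015,0,0,1,0.0002,0.0015,0,0]

```text
time_s: 17.35
ee_pos: [0.6262, 0.0881, 0.2534]
eef_rot: [-3.142, 0.0, -0.132]
force: [-0.6, 0.4, -1.9]
grip_width: 0.0218
```

arm_command:
  plan: [1,0.0002,0.0015,0,0,1,0.0002,0.0015,0,0]

```text
time_s: 17.55
ee_pos: [0.6263, 0.0887, 0.2535]
eef_rot: [-3.142, -0.0, -0.132]
force: [-0.6, -0.4, -1.3]
grip_width: 0.0219
```

arm_command:
  plan: [1,0.0002,0.0015,0,0,1,0.0002,0.0015,0,0]

```text
time_s: 17.75
ee_pos: [0.6264, 0.0893, 0.2535]
eef_rot: [-3.142, -0.0, -0.132]
force: [0.2, 0.7, -2.5]
grip_width: 0.0218
```

arm_command:
  plan: [1,0.0002,0.0015,0,0,1,0.0002,0.0015,0,0]

```text
time_s: 17.95
ee_pos: [0.6265, 0.0899, 0.2535]
eef_rot: [-3.142, -0.0, -0.132]
force: [-0.2, 0.7, -1.6]
grip_width: 0.0215
```

```bash
python3 - <<'E'
from h import *
im=vision.camera("wrist"); cv2.imwrite('pics/w9.png',cv2.resize(im[120:300,100:370],(800,533),interpolation=cv2.INTER_CUBIC))
o=sensors.get_obs(); print(o['ee_pos'],o['eef_rot'],o['force'],tojig(o['ee_pos'][:2]))
E
```

```text
[0.6264679  0.08989623 0.25346247] [-3.14155989e+00 -2.77615569e-05 -1.32306106e-01] [-0.02248574 -0.55964601 -1.56424936] [[ 0.052543   -0.01045754]]
```

View pics/w9.png

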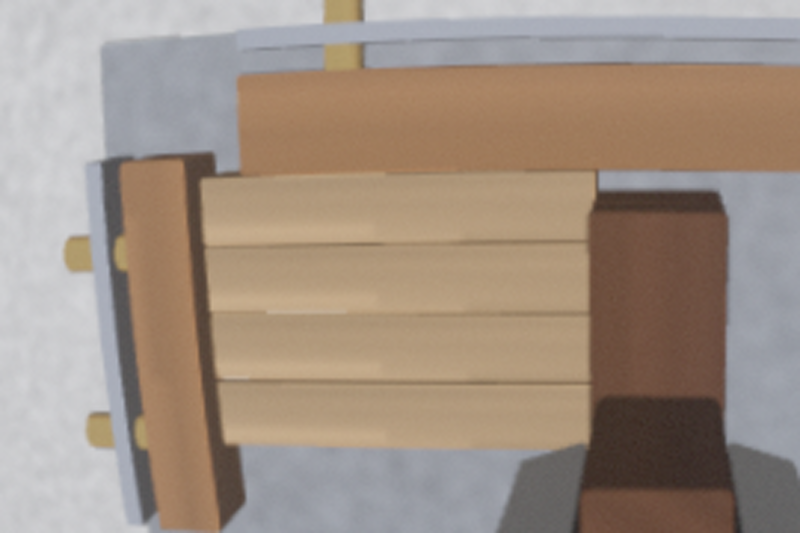

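Flush and very near the stop. I'll keep creeping.

arm_command:
  plan: [1,0.0002,0.0012,0,0,1,0.0002,0.0012,0,0]

```text
time_s: 18.2
ee_pos: [0.6266, 0.0904, 0.2534]
eef_rot: [-3.142, 0.0, -0.132]
force: [-0.8, -0.1, -1.4]
grip_width: 0.0217
```

arm_command:
  plan: [1,0.0002,0.0012,0,0,1,0.0002,0.0012,0,0]

```text
time_s: 18.4
ee_pos: [0.6266, 0.0909, 0.2534]
eef_rot: [3.142, -0.0, -0.132]
force: [0.0, 0.3, -1.2]
grip_width: 0.0215
```

arm_command:
  plan: [1,0.0002,0.0012,0,0,1,0.0002,0.0012,0,0]

```text
time_s: 18.6
ee_pos: [0.6267, 0.0913, 0.2534]
eef_rot: [-3.142, -0.0, -0.132]
force: [-0.2, 0.1, -0.8]
grip_width: 0.0219
```

arm_command:
  plan: [1,0.0002,0.0012,0,0,1,0.0002,0.0012,0,0]

```text
time_s: 18.8
ee_pos: [0.6268, 0.0916, 0.2534]
eef_rot: [3.141, 0.0, -0.132]
force: [-0.9, -1.5, -0.2]
grip_width: 0.0219
```

arm_command:
  plan: [1,0.0002,0.0012,0,0,1,0.0002,0.0012,0,0]

```text
time_s: 19.0
ee_pos: [0.6269, 0.0919, 0.2535]
eef_rot: [3.141, 0.0, -0.133]
force: [-1.2, -5.6, -0.4]
grip_width: 0.0218
```

arm_command:
  plan: [1,0.0001,0.001,0,0,1,0.0001,0.001,0,0]

```text
time_s: 19.2
ee_pos: [0.6269, 0.0921, 0.2534]
eef_rot: [3.14, 0.0, -0.133]
force: [-2.3, -7.4, 0.3]
grip_width: 0.0218
```

arm_command:
  plan: [1,0.0001,0.001,0,0,1,0.0001,0.001,0,0]

```text
time_s: 19.4
ee_pos: [0.6269, 0.0922, 0.2535]
eef_rot: [3.14, 0.0, -0.133]
force: [-1.1, -9.3, 0.1]
grip_width: 0.0215
```

arm_command:
  plan: [1,0.0001,0.0006,0,0,1,0.0001,0.0006,0,0]

```text
time_s: 19.6
ee_pos: [0.627, 0.0923, 0.2535]
eef_rot: [3.139, 0.001, -0.133]
force: [-1.9, -10.0, 1.3]
grip_width: 0.0214
```

arm_command:
  plan: [1,0.0001,0.0011,0,0,1,0.0001,0.0011,0,0,1,0.0001,0.0011,0,0,1,0.0001,0.0011,0,0,1,0.0001,0.0011,0,0,1,0.0001,0.0011,0,0]

```text
time_s: 20.2
ee_pos: [0.627, 0.0924, 0.2535]
eef_rot: [3.139, 0.001, -0.133]
force: [-3.5, -12.1, 1.9]
grip_width: 0.0218
```

```bash
python3 - <<'E'
from h import *
im=vision.camera("wrist"); cv2.imwrite('pics/w10.png',cv2.resize(im[120:300,100:370],(800,533),interpolation=cv2.INTER_CUBIC))
o=sensors.get_obs(); print(o['ee_pos'],o['eef_rot'],o['force'],tojig(o['ee_pos'][:2]))
E
```

```text
[0.62701834 0.0924495  0.25349966] [ 3.13888440e+00  5.52359701e-04 -1.33007357e-01] [ -3.39447464 -12.91597876   2.02277542] [[ 0.05274635 -0.00785354]]
```

View pics/w10.png

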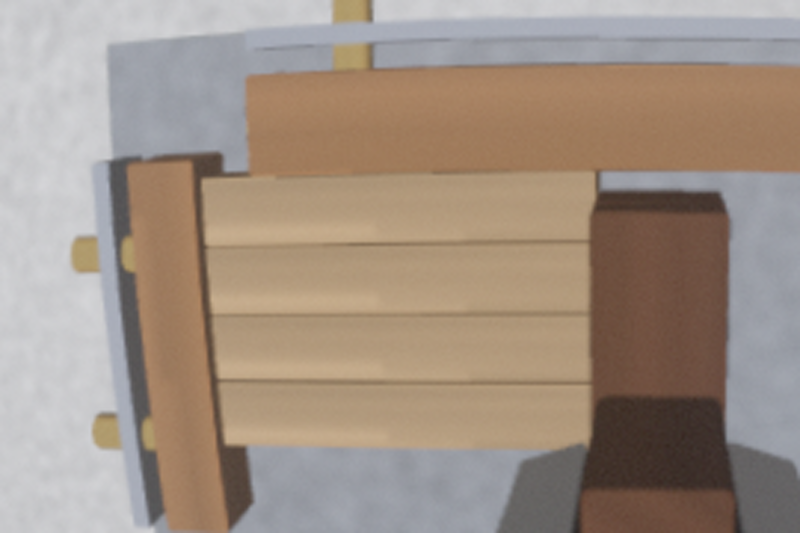

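arm_command:
  plan: [1,-0.001,-0.005,0,0,1,-0.003,-0.02,0,0,1,-0.01,-0.08,0,0,1,-0.02,-0.149,0,0,1,-0.02,-0.149,0.05,0,1,-0.02,-0.149,0.13,0,1,-0.08,-0.25,0.13,0,1,-0.14,-0.36,0.13,0,1,-0.2,-0.47,0.13,0,1,-0.26,-0.58,0.13,0,1,-0.32,-0.69,0.13,0,1,-0.36,-0.8,0.13,0,1,-0.367,-0.9,0.13,0,1,-0.367,-0.97,0.13,0,1,-0.367,-0.98,0.13,0,1,-0.367,-0.98,0.13,0,1,-0.367,-0.98,0.13,0]

```text
time_s: 21.95
ee_pos: [0.4804, -0.2973, 0.3054]
eef_rot: [-3.141, 0.0, -0.132]
force: [0.6, -0.7, -0.6]
grip_width: 0.0216
```

```bash
python3 - <<'E'
from h import *
im=vision.camera("wrist"); cv2.imwrite('pics/w11.png',im)
o=sensors.get_obs(); print(o['ee_pos'],o['eef_rot'],o['force'])
im=vision.camera("top"); cv2.imwrite('pics/t11.png',im)
E
```

```text
[ 0.48046717 -0.29715619  0.3054706 ] [-3.14132474e+00  2.37711821e-05 -1.31112349e-01] [ 0.49901919  0.64084005 -2.64717662]
```

View pics/w11.png

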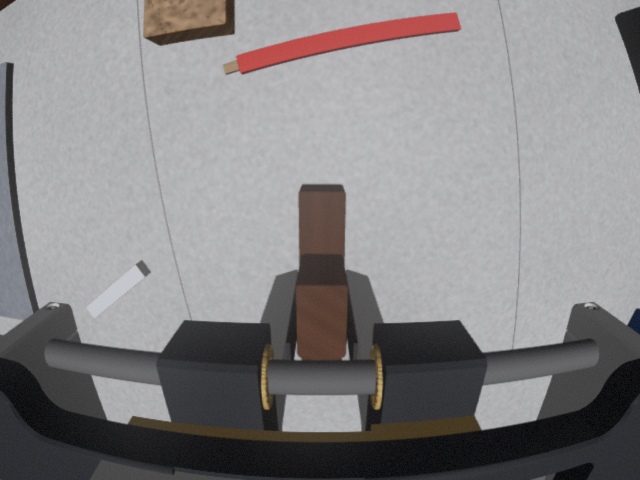

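View pics/t11.png

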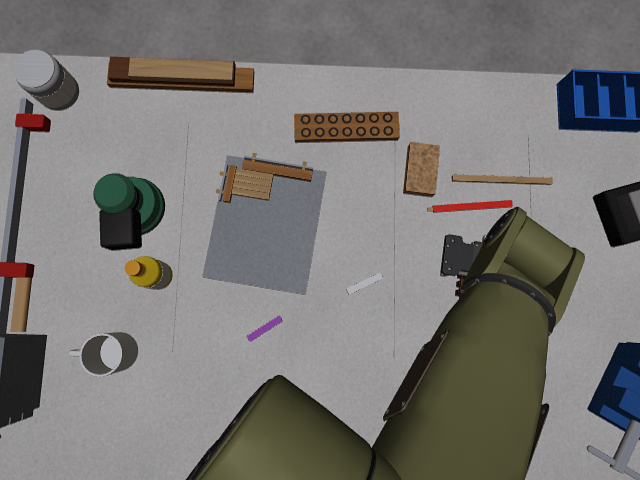

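arm_command:
  plan: [1,0,0,-0.06,0,1,0,0,-0.12,0,1,0,0,-0.155,0,1,0,0,-0.167,0,1,0,0,-0.167,0,1,0,0,-0.167,0]

```text
time_s: 22.65
ee_pos: [0.4805, -0.2983, 0.2396]
eef_rot: [3.141, -0.001, -0.132]
force: [0.7, -0.6, -2.5]
grip_width: 0.0221
```

arm_command:
  plan: [1,0,0,-0.002,0,1,0,0,-0.002,0]

```text
time_s: 22.85
ee_pos: [0.4803, -0.2983, 0.2384]
eef_rot: [3.141, -0.001, -0.132]
force: [-0.4, 0.4, -1.4]
grip_width: 0.0217
```

arm_command:
  plan: [1,0,0,-0.002,0,1,0,0,-0.002,0]

```text
time_s: 23.05
ee_pos: [0.4802, -0.2983, 0.2371]
eef_rot: [3.142, -0.0, -0.132]
force: [-0.5, 0.0, -1.4]
grip_width: 0.0214
```

arm_command:
  plan: [1,0,0,-0.001,0,1,0,0,-0.001,0]

```text
time_s: 23.25
ee_pos: [0.4802, -0.2983, 0.2366]
eef_rot: [-3.142, 0.0, -0.132]
force: [0.7, -0.4, -1.4]
grip_width: 0.0218
```

arm_command:
  plan: [1,0,0,-0.001,0,1,0,0,-0.001,0]

```text
time_s: 23.45
ee_pos: [0.4802, -0.2983, 0.2366]
eef_rot: [3.141, -0.0, -0.132]
force: [-2.3, 0.7, 4.6]
grip_width: 0.0214
```

Contact with the bench, so release the rake and retract upward.

arm_command:
  plan: [-1,0,0,0,0,-1,0,0,0,0,-1,0,0,0,0,-1,0,0,0,0,-1,0,0,0,0,-1,0,0,0,0,-1,0,0,0,0,-1,0,0,0,0,-1,0,0,0,0,-1,0,0,0,0]

```text
time_s: 24.45
ee_pos: [0.4802, -0.2983, 0.2363]
eef_rot: [3.142, -0.0, -0.132]
force: [0.2, -0.5, 0.6]
grip_width: 0.0938
```

arm_command:
  plan: [-1,0,0,0.05,0,-1,0,0,0.12,0,-1,0,0,0.22,0,-1,0,0,0.32,0,-1,0,0,0.36,0,-1,0,0,0.36,0,-1,0,0,0.36,0]

```text
time_s: 25.15
ee_pos: [0.4801, -0.2982, 0.3793]
eef_rot: [-3.141, 0.001, -0.132]
force: [0.3, 0.7, 0.4]
grip_width: 0.0938
```

```bash
python3 - <<'E'
from h import *
im=vision.camera("wrist"); cv2.imwrite('pics/w12.png',im)
o=sensors.get_obs(); print(o['time_s'],o['ee_pos'],o['grip_width'],o['force'])
im=vision.camera("scene"); cv2.imwrite('pics/s12.png',cv2.resize(im[170:350,160:400],(800,600),interpolation=cv2.INTER_CUBIC))
p=vision.camera_params("top"); im=vision.camera("top"); cv2.imwrite('pics/t12.png',cv2.resize(im[145:220,205:305],(800,600),interpolation=cv2.INTER_CUBIC))
E
```

```text
25.2 [ 0.48011674 -0.29819413  0.37869652] 0.0937498905586246 [0.54367222 0.17608371 0.61991765]
```

View pics/w12.png

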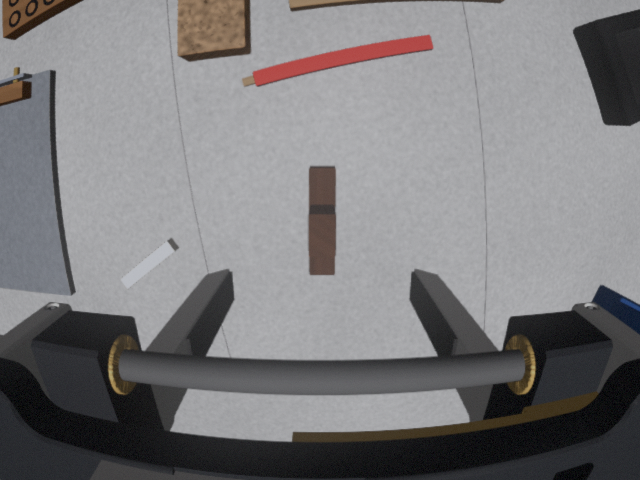

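View pics/s12.png

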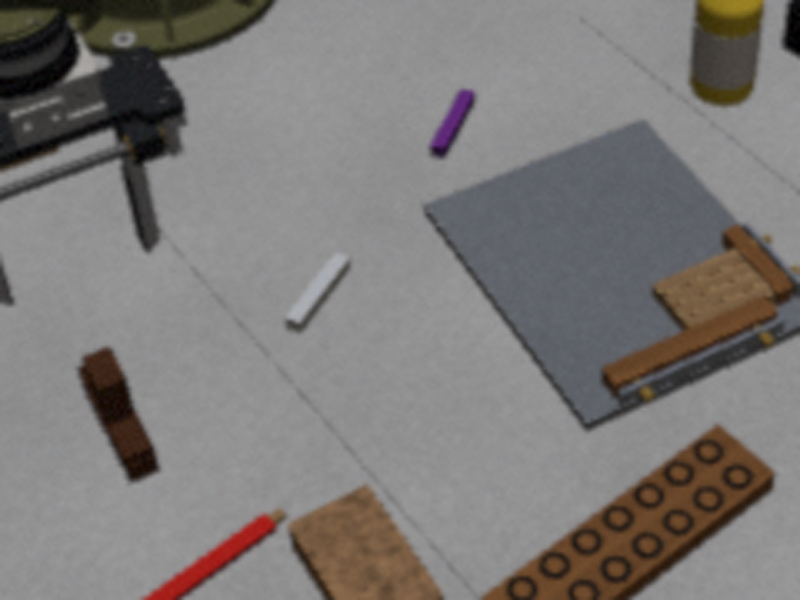

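View pics/t12.png

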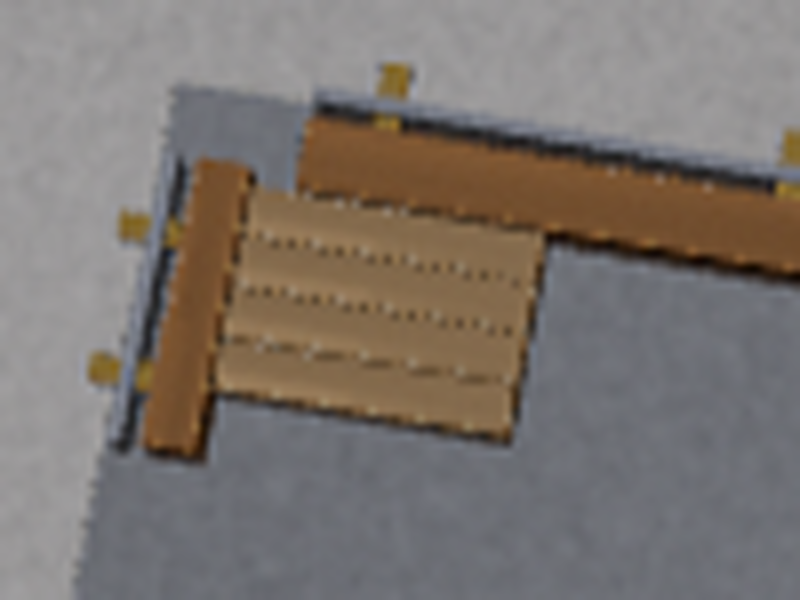

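The four dowels are packed in the corner, around (375,315) in the enlarged top crop, with their ends level. The rake stands upright on the bench at (322,220) in the wrist view, clear of the jig, and the gripper is clear of it.

```bash
python3 -c "
from station import job
print(job.hand_in())"
```

```text
the job is handed in; nothing more can be done
None
```

I finished both pressing steps and handed the job in at about 25 s of the 72 s allowed. It gives no verdict, so what follows rests on my own checks.

- **Fence:** I took the rake by its grip and combed the four dowels to the back fence. I held about 12.6 N at the wrist for roughly half a second.
- **Stop:** I turned the rake a quarter turn and pushed the dowel ends to the side stop. I held about 12 to 13 N there, also for roughly half a second.
- **Rake:** I set it upright on the bench near where it started, off the jig, and withdrew the gripper upward.

**Last checks:** The final pictures show the dowels flat, parallel, tight together and level, against both the fence and the stop. The bystanders I could see look unmoved, and the robot touches nothing.

**What I could not confirm:** I read the push only from the wrist force sensor, which is noisy by about 1 N, and did not measure the contact forces on the jig, fence and stop directly. The wrist also showed about 3 to 6 N of vertical force while pressing. None of my checks failed or disagreed with another.

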